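# Walk the bench power supply up to its stop rail

## Robot

A 6-joint arm with a two-finger parallel gripper is mounted at the origin on the work surface; the furniture and walls round the work are solid. World frame = base frame: x ahead of the robot, y to its left, z up, the work surface at z = 0. Lengths are in m, angles in rad, forces in N, time in s.
With the tool pointing down it reaches from about 0.35 to 0.975 m from the base axis. Payload 4.9 kg.
Tool frame: the origin (TCP) lies at the very end of the fingers, on their centre line; the grasp point (between the pads) lies 19 mm behind it (manip.grip_depth is the distance from the TCP to the grasp point, in m); z points along the fingers, x is the direction in which the jaws open and shut, and the axes are right-handed (so a half turn about z gives the same grasp; the last joint's range is limited). The gripper opens to 85 mm and grips with 20 to 120 N. Pads are 22 mm wide; open, the fingers measure 114 mm over their backs; the gripper's body (76 mm by 85 mm) begins 54 mm behind the grasp point. The pads swing forward as they close: fully open they stand 13 mm farther back than shut.
Start: joints at [-1.243, 0.053, 1.613, -0, 1.476, -0.119], TCP at [0.27, -0.564, 0.201] pointing down, gripper open.
Joint ranges: [-3.01, 3.01], [-1.01, 2.22], [0.06, 2.58], [-1.02, 4.17], [0.09, 2.62], [-3.14, 3.14]. Speed limits (rad/s): [2.57, 2.57, 3.14, 3.14, 3.14, 3.14].

## Interface

Orientations are given as a unit quaternion [w, x, y, z].
In Python, from plant import manip gives the robot as it stands. The module is installed in compiled form; this text tells all that it offers.
- The arm moves only by the shell command python3 -m crank 'ROWS' [OPENING]. ROWS is JSON, a list of rows, each a list of 4 numbers: the shift along the tool's x, y, z in cm, then the turn about the tool's z in units of 6 degrees (1.0 is 6 degrees). A call has 1 to 10 rows; each row shifts and turns the commanded pose from where the row before left it, along the tool's axes as they then stand; what a row does not reach is not made up. A row lasts 1/12 s, in which the tool goes at most 41.7 mm and 7.16 degrees, less where a joint would pass 70% of its speed; a pose out of reach is approached as far as the arm can. A call with a gripper value outside its range is refused whole. OPENING is the opening, from 0 (shut) to 1 (fully open), set as the call begins (- or left out, the last holds). The fingers move at their own pace and stop on an object; the grip force is fixed at half the most. Time passes only in rows, so rows that do not move let the fingers close. It gives the time, the measured TCP pose, the force and the opening at its end, in the units of the state.
- manip.state(): the state, without advancing time (a new reading comes with each control period).
- manip.grab_frame(name): name is "side" or "top"; returns a dict with "img" (420x560x3 uint8, red, green, blue), "intrinsics" (3x3 intrinsics, pixels), "D" ([k1, k2, p1, p2, k3] as OpenCV has them; the pictures are not rectified), "position" and "orientation" of the camera in the world. Camera axes: x right, y up, looking along -z (the intrinsics and any distortion apply to the point x, -y, -z); pixel columns grow to the right and rows downward; lengths in m; the calibration is good to about 2 mm. A picture is of the moment at which its call begins. There is no depth.
- manip.job_done(): hands the job in, once; it reports no verdict.
The state is a dict: "time": time; "joint_pos": joint angles; "joint_vel": joint speeds; "joint_efforts": joint torques, N m; "tool_pos": TCP position; "tool_rot": TCP orientation; "contact_force": force on the tool from outside, world axes, zero at the start; "ft_torque": the same for the moment, N m; "gripper_width": opening from 0.0 (shut) to 1.0 (fully open).
Only numpy, scipy, OpenCV 4.12 (cv2) and the standard library are available. Lean on these libraries where they do the work, as an engineer would, in place of code of your own. Each camera call takes 0.05 s, during which the arm holds its last target.

## Task

Walk the heavy bench power supply (the wider of the two grey instruments) away from the robot until its far side stands flush against the aluminium stop rail, all its width within the rail's length. Push it along the bench with short pushes on its two near corners in turn, never touching the control panel between them and never letting it swing more than 25 degrees out of square with the rail. Leave the smaller meter where it is.

Things in the scene. Friction and masses are not known exactly. Their poses are not given: they have to be found in the camera images.
- power_supply: Wide grey bench power supply, about 1.6 kg: box 110 deep (own x) x 220 wide (y) x 62 mm high, slides when pushed with 5 to 20 N. Origin: centre of underside; x points to the rail, y left. Push on the plain grey corner mouldings of its near face (x -55 mm; y 80 to 110 mm left and right; z 3 to 59 mm). Pushed there it turns about a point near its other end, which stays put or comes back a little.
- power_supply_panel: Black control panel with display, knobs and terminals, fixed to the middle of the power supply's near face; never to be touched. 110 mm wide (own y -55 to 55 mm), z 6 to 56 mm; knobs and terminals stand out to own x = -78 mm. Its origin and axes are those of the power supply.
- stop_rail: Straight aluminium bar fixed to the bench beyond the power supply: 20 deep (own x) x 300 long (y) x 25 mm high (29 over screw heads). Origin: centre of underside; x points away from the robot, near face at x = -10 mm. The power supply starts 55 to 85 mm short of it, up to 7 degrees out of square; when flush, its origin is at own x = -65 mm of the rail.
- meter: The bystander: a smaller grey meter, 90 mm deep by 120 mm wide by 50 mm high, to the right of the power supply, with a similar black panel on its near face; to be left alone. Origin: centre of its underside.

How it is judged:
At the end, for the whole second after the job is handed in: The power supply stands flat and at rest on the bench, its far side along the rail's near face: the middle of it within 14 mm of touching, square to the rail within 10 degrees, and its centre within 45 mm of the rail's middle sideways (x of power_supply in the frame of stop_rail between -0.079 and -0.055 m and y of power_supply in the frame of stop_rail between -0.045 and 0.045 m and angle between the x axis of power_supply and the x axis of stop_rail, either way round below 0.175 rad and angle between power_supply's own z axis and vertical below 0.05 rad and height (world z) of power_supply below 0.01 m and linear speed of power_supply below 0.01 m/s).
It fails at once if the control panel is touched by the robot (contact force between any of the fingers, the arm and power_supply_panel above 1 N).
It fails at once if the power supply swings more than 25 degrees out of square with the rail (angle between the x axis of power_supply and the x axis of stop_rail, either way round above 0.445 rad).
It fails at once if the power supply is lifted or tipped (height (world z) of power_supply above 0.02 m or angle between power_supply's own z axis and vertical above 0.2 rad).
It fails at once if the meter is moved more than 15 mm (distance of meter from where it was at the start of the episode above 0.015 m).
It also fails if it takes over 45 s, if anything falls off the work surface, if the arm or the gripper's body presses on something with over 40 N, if the wrist force passes 120 N, or if a joint passes its speed limit or range.

## Working session

There is one attempt and no reset: what is moved stays moved. The work goes in short steps, Python scripts to look and compute and a shell command to move; the robot and the scene stay as the last step left them, time stands still between calls to the robot, and variables do not carry over. Pictures are saved under pics/ and viewed, and the job is handed in when it is done.

```bash
mkdir -p pics; python3 - <<'E'
from plant import manip
import cv2
s=manip.state()
print(s['time'],s['tool_pos'],s['tool_rot'],s['gripper_width'],s['contact_force'])
for n in('top','side'):
    f=manip.grab_frame(n); cv2.imwrite(f'pics/{n}0.png',f['img'][:,:,::-1]); print(n,f['intrinsics'],f['D'],f['position'],f['orientation'])
E
```

```text
0.0 [ 0.26982503 -0.56301553  0.19966938] [-6.36676186e-04  8.46184980e-01 -5.32888307e-01 -7.91543840e-04] 0.9999860405843014 [-0.61905571 -0.43851673  0.27137424]
top [[454.58326222   0.         282.48127168]
 [  0.         454.58326222 208.50073578]
 [  0.           0.           1.        ]] [-0.03052624  0.          0.          0.          0.        ] [ 0.4723375  -0.30384753  1.0671184 ] [-0.70373791 -0.04039993  0.04937851  0.70758926]
side [[467.18614485   0.         284.13182681]
 [  0.         467.18614485 201.97804032]
 [  0.           0.           1.        ]] [0.05129108 0.         0.         0.         0.        ] [0.34651038 0.44234359 0.46830911] [-0.14428969 -0.07818186  0.50955994  0.84464002]
```

View pics/top0.png

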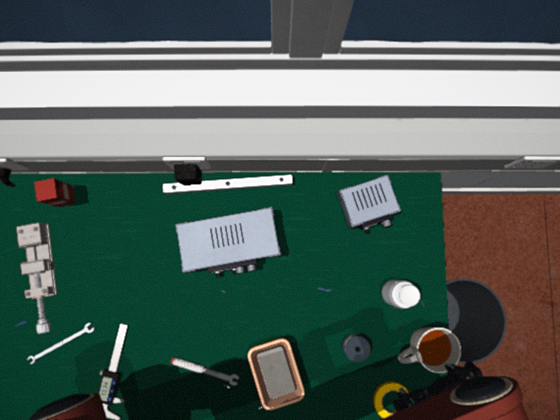

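View pics/side0.png

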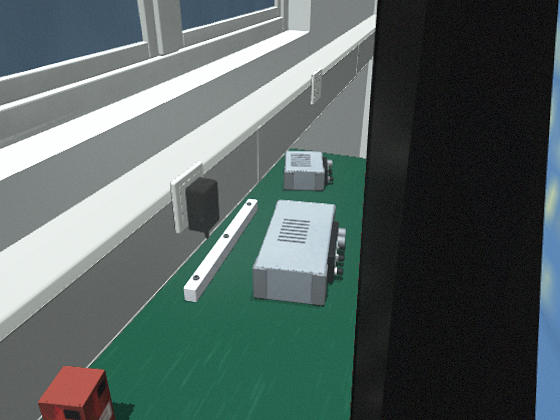

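The top view shows the supply's lid at about (177–280, 208–272), the rail at (163–292, 176–192) and the meter at (340–400, 177–228). The gripper is at the lower right, at (440–520, 370–420). Next I'll measure them.

```bash
cat > h.py <<'E'
import numpy as np, cv2
from plant import manip
from scipy.spatial.transform import Rotation as R
def rot(q): return R.from_quat([q[1],q[2],q[3],q[0]]).as_matrix()
def cast(f,px,z):
    p=cv2.undistortPoints(np.array(px,float).reshape(-1,1,2),f['intrinsics'],f['D']).reshape(-1,2)
    d=np.c_[p[:,0],-p[:,1],-np.ones(len(p))]@rot(f['orientation']).T
    o=np.array(f['position']); return o+d*((z-o[2])/d[:,2])[:,None]
def proj(f,P):
    c=(np.array(P,float)-f['position'])@rot(f['orientation']); c=c*[1,-1,-1]
    return cv2.projectPoints(c,np.zeros(3),np.zeros(3),f['intrinsics'],f['D'])[0].reshape(-1,2)
def box(f,lo,hi,z,roi,show=None):
    x0,y0,x1,y1=roi; img=f['img'].astype(int)
    m=np.zeros(img.shape[:2],np.uint8)
    sat=img.max(2)-img.min(2); g=img.mean(2)
    m[y0:y1,x0:x1]=((sat<60)&(g>lo)&(g<hi))[y0:y1,x0:x1]
    m=cv2.morphologyEx(m,cv2.MORPH_CLOSE,np.ones((5,5)))
    m=cv2.morphologyEx(m,cv2.MORPH_OPEN,np.ones((5,5)))
    c=max(cv2.findContours(m,0,1)[0],key=cv2.contourArea)[:,0,:]
    P=cast(f,c,z)[:,:2]
    (cx,cy),(a,b),ang=cv2.minAreaRect((P*1000).astype(np.float32))
    bp=cv2.boxPoints(((cx,cy),(a,b),ang))
    e=[bp[1]-bp[0],bp[2]-bp[1]]; l=max(e,key=np.linalg.norm)
    if l[1]<0:l=-l
    yaw=np.degrees(np.arctan2(-l[0],l[1]))
    return np.array([cx,cy]),sorted((a,b)),yaw,m,bp
def look(tag,rail=True):
    f=manip.grab_frame('top')
    cv2.imwrite(f'pics/{tag}.png',cv2.resize(f['img'][:,:,::-1],(784,588)))
    return f
E
python3 - <<'E'
from h import *
f=manip.grab_frame('top')
g=f['img']
print(g[240,200],g[256,200],g[268,190],g[186,200],g[262,262],g[255,262])
for n,a in dict(psu=(130,256,.062,(165,200,300,285)),rail=(150,256,.025,(155,172,300,198)),met=(110,256,.05,(330,170,410,235))).items():
    r=box(f,*a); print(n,r[0],r[1],r[2],r[4].tolist())
c=g[160:290,150:420][:,:,::-1]; cv2.imwrite('pics/crop0.png',cv2.resize(c,None,fx=2.9,fy=2.9,interpolation=cv2.INTER_CUBIC))
E
```

```text
[189 197 214] [190 198 213] [185 194 210] [254 253 253] [ 7 27 23] [185 193 210]
psu [ 533.45385742 -193.80459595] [104.95299530029297, 215.55087280273438] 9.852238 [[463.31005859375, -96.59773254394531], [500.1925048828125, -308.9697265625], [603.59765625, -291.011474609375], [566.7152099609375, -78.63946533203125]]
rail [ 665.30963135 -189.26701355] [21.94855499267578, 299.16033935546875] 3.9401767 [[644.0828857421875, -40.79448318481445], [664.6396484375, -339.24774169921875], [686.536376953125, -337.7395324707031], [665.9796142578125, -39.286285400390625]]
met [ 625.92993164 -514.24768066] [98.1979751586914, 119.81819915771484] 17.985037 [[560.7319946289062, -472.4261169433594], [597.7280883789062, -586.3896484375], [691.1278686523438, -556.0692138671875], [654.1317749023438, -442.105712890625]]
```

View pics/crop0.png

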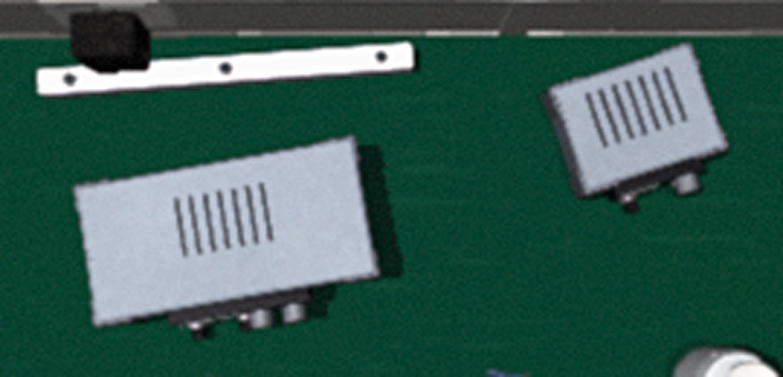

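```bash
cat >> h.py <<'E'
RC=np.array([665.3,-189.3]); RY=np.radians(3.94)
M=np.array([[np.cos(RY),np.sin(RY)],[-np.sin(RY),np.cos(RY)]])
def psu(f=None):
    f=f or manip.grab_frame('top')
    c,s,y,m,bp=box(f,130,256,.062,(150,185,310,285))
    p=M@(c-RC); print('psu rail xy',p.round(1),'rel',round(y-3.94,2),'size',np.round(s,1)); return p,np.radians(y-3.94)
def own(p,a,v): return p+np.array([[np.cos(a),-np.sin(a)],[np.sin(a),np.cos(a)]])@np.array(v,float)
def tcp():
    s=manip.state(); t=np.array(s['tool_pos'])*1000; Rm=rot(s['tool_rot'])
    yr=np.degrees(np.arctan2(-Rm[0,1],-1*Rm[1,1]*1)) 
    r=M@(t[:2]-RC); print('t',round(s['time'],2),'tcp rail',r.round(1),'z',t[2].round(1),'F',np.round(s['contact_force'],1),'tool x yaw',np.degrees(np.arctan2(Rm[1,0],Rm[0,0])).round(2)); return r,t[2],Rm
def goto(x,y,z):
    r,z0,Rm=tcp()
    d=np.array([*(M.T@(np.array([x,y])-r)),z-z0]); print('tool shift cm',(Rm.T@d/10).round(2))
E
python3 -m crank '[[0,0,0,0.9],[0,0,0,0.9],[0,0,0,0.9],[0,0,0,0.9],[0,0,0,0]]' 0; python3 -c "
from h import *
goto(-245,97,200)"
```

```text
time: 0.57
tool_pos: [0.2699, -0.5634, 0.2004]
tool_rot: [-0.0, 0.731, -0.683, -0.0]
contact_force: [-0.4, 1.0, -0.4]
gripper_width: 0.297
t 0.57 tcp rail [-420.1 -346. ] z 200.4 F [-0.4  1.  -0.4] tool x yaw -86.09
tool shift cm [-44.31 -17.49   0.07]
```

```bash
python3 -m crank '[[-3,-1.2,0,0],[-3.7,-1.4,0,0],[-3.7,-1.4,0,0],[-3.7,-1.4,0,0],[-3.7,-1.5,0,0],[-3.7,-1.5,0,0],[-3.7,-1.5,0,0],[-3.7,-1.5,0,0],[-3.7,-1.5,0,0],[-3.7,-1.5,0,0]]' 0; python3 -c "
from h import *
goto(-245,97,14)"
```

```text
time: 1.4
tool_pos: [0.3884, -0.1896, 0.2009]
tool_rot: [-0.0, 0.732, -0.681, 0.0]
contact_force: [0.1, -0.7, 0.1]
gripper_width: 0.001
t 1.4 tcp rail [-276.2   18.7] z 200.9 F [ 0.1 -0.7  0.1] tool x yaw -85.88
tool shift cm [-7.82 -3.14 18.69]
```

```bash
python3 -m crank '[[-2.5,-1,0,0],[-2.5,-1,0,0],[-2.5,-1,0,0],[0,0,0,0],[0,0,0,0]]'; python3 -c "
from h import *
goto(-245,97,14); f=look('a1'); psu(f)"
```

```text
time: 1.82
tool_pos: [0.4131, -0.1136, 0.2008]
tool_rot: [0.0, 0.733, -0.68, 0.0]
contact_force: [-0.3, -0.2, 0.3]
gripper_width: 0.004
t 1.82 tcp rail [-246.4   92.8] z 200.8 F [-0.3 -0.2  0.3] tool x yaw -85.72
tool shift cm [-0.42 -0.14 18.68]
psu rail xy [-131.8    4.5] rel 5.82 size [104.4 215.4]
```

View pics/a1.png

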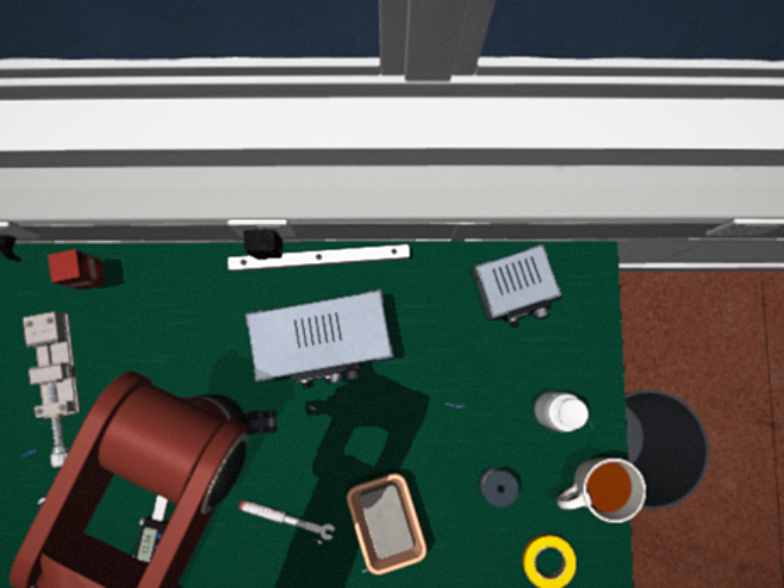

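The arm is at the lower left, with the closed fingertip at about (265, 422). The supply at (247–393, 292–380) is fully visible and hasn't moved. I'll descend now.

```bash
python3 -m crank '[[-0.4,0,3.7,0],[0,0,3.7,0],[0,0,3.7,0],[0,0,3.5,0],[0,0,2.5,0],[0,0,1.4,0],[0,0,0,0],[0,0,0,0]]'; python3 -c "
from h import *
goto(-209,97,14); manip.state()"
```

```text
time: 2.53
tool_pos: [0.412, -0.1113, 0.0154]
tool_rot: [0.0, 0.731, -0.682, -0.001]
contact_force: [-0.0, 0.1, 0.3]
gripper_width: -0.002
t 2.53 tcp rail [-247.4   95.2] z 15.4 F [-0.   0.1  0.3] tool x yaw -86.06
tool shift cm [-0.18 -3.84  0.13]
```

```bash
python3 -m crank '[[0,-1.5,0,0],[0,-1.5,0,0],[0,-0.7,0,0],[0,-0.7,0,0],[0,-0.7,0,0],[0,-0.7,0,0],[0,-0.7,0,0],[0,-0.7,0,0],[0,0,0,0]]'; python3 -c "
from h import *
tcp();psu()"
```

```text
time: 3.28
tool_pos: [0.4838, -0.1048, 0.0165]
tool_rot: [0.0, 0.732, -0.682, -0.002]
contact_force: [-4.5, 4.0, 1.6]
gripper_width: 0.005
t 3.28 tcp rail [-175.3   96.8] z 16.5 F [-4.5  4.   1.6] tool x yaw -85.97
psu rail xy [-115.7   -1.6] rel -6.07 size [103.  214.9]
```

```bash
python3 -m crank '[[0,-0.7,0,0],[0,-0.7,0,0],[0,0,0,0]]'; python3 -c "
from h import *
tcp();f=look('a2');p,a=psu(f)
c=own(p,a,(-55,-97));k=own(p,a,(-78,-55));print('right corner pt',c,own(p,a,(-55,-110)),'knob',k,own(p,a,(-78,55)))"
```

```text
time: 3.58
tool_pos: [0.4979, -0.104, 0.0164]
tool_rot: [0.0, 0.731, -0.682, -0.002]
contact_force: [-3.1, 4.0, -1.0]
gripper_width: -0.001
t 3.58 tcp rail [-161.2   96.6] z 16.4 F [-3.1  4.  -1. ] tool x yaw -85.99
psu rail xy [-110.4   -4.7] rel -10.04 size [104.3 214.9]
right corner pt [-181.42402251  -90.60916789] [-183.68927822 -103.41028602] knob [-196.75363617  -45.2439492 ] [-177.5860879    63.07320425]
```

View pics/a2.png

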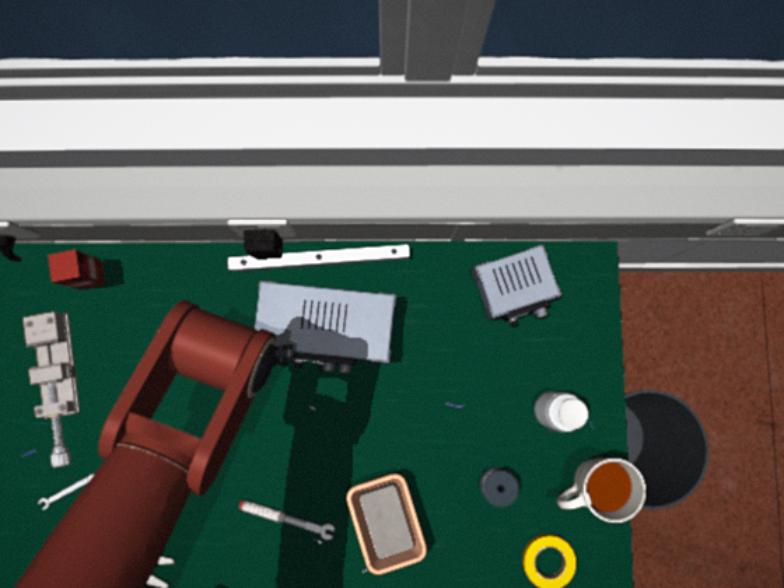

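The supply is now about 10° clockwise, with the finger on its left corner at about (283, 350) and the panel clear. I'll back off and go round to the right corner.

```bash
python3 -m crank '[[0,2,0,0],[0,3.5,0,0],[0,3.5,0,0],[0,0,0,0],[3,0,0,0],[3.5,0,0,0],[3.5,0,0,0],[3.5,0,0,0],[3.5,0,0,0],[2,0,0,0]]'; python3 -m crank '[[0,0,0,0],[0,0,0,0]]'; python3 -c "
from h import *
goto(-195,-94,14);psu()"
```

```text
time: 4.47
tool_pos: [0.4232, -0.3054, 0.0181]
tool_rot: [0.0, 0.731, -0.683, 0.003]
contact_force: [0.6, 0.1, 1.0]
gripper_width: -0.001
time: 4.63
tool_pos: [0.4227, -0.3023, 0.0172]
tool_rot: [-0.0, 0.731, -0.683, 0.001]
contact_force: [0.1, -0.3, -0.1]
gripper_width: 0.001
t 4.63 tcp rail [-249.8  -96.1] z 17.2 F [ 0.1 -0.3 -0.1] tool x yaw -86.12
tool shift cm [-0.21 -5.48  0.33]
psu rail xy [-110.2   -4.7] rel -10.04 size [104.  214.9]
```

```bash
python3 -m crank '[[0,-2.5,0,0],[0,-2,0,0],[0,-0.8,0,0],[0,-0.7,0,0],[0,-0.7,0,0],[0,-0.7,0,0],[0,-0.7,0,0],[0,-0.7,0,0],[0,-0.7,0,0],[0,0,0,0]]';  python3 -c "
from h import *
tcp();f=look('a3');p,a=psu(f)
print(own(p,a,(-55,-97)),'knob',own(p,a,(-78,-55)),own(p,a,(-78,55)))"
```

```text
time: 5.52
tool_pos: [0.5161, -0.2942, 0.0162]
tool_rot: [0.001, 0.732, -0.681, -0.0]
contact_force: [-1.8, -1.8, 1.0]
gripper_width: 0.004
t 5.52 tcp rail [-156.1  -94.4] z 16.2 F [-1.8 -1.8  1. ] tool x yaw -85.92
psu rail xy [-93.1  24.7] rel 1.75 size [104.5 175.7]
[-145.07298649  -73.94887282] knob [-169.34423706  -32.67047138] [-172.70176955   77.27827638]
```

View pics/a3.png

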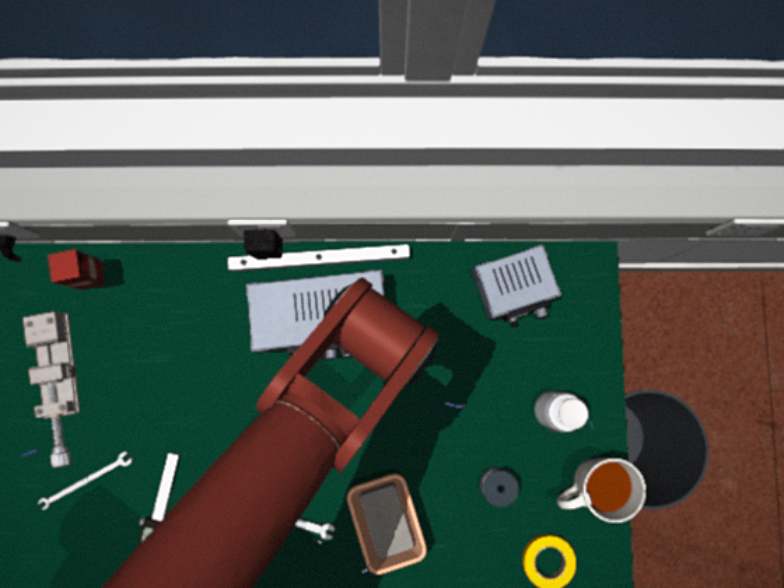

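The arm hides the right part of the supply, but its left end and far edge show about +2° and x≈-93. I'll push a little more on the right.

```bash
python3 -m crank '[[0,-0.7,0,0],[0,-0.8,0,0],[0,0,0,0]]'; python3 -c "
from h import *
tcp()"; python3 -m crank '[[0,2,0,0],[0,3.5,0,0],[0,3.5,0,0],[0,0,0,0],[-3,0,0,0],[-3.5,0,0,0],[-3.5,0,0,0],[-3.5,0,0,0],[-3.5,0,0,0],[-1.8,0,0,0]]'; python3 -m crank '[[0,0,0,0],[0,0,0,0]]'; python3 -c "
from h import *
f=look('a4');p,a=psu(f)
print(own(p,a,(-55,97)),own(p,a,(-55,110)),'knob',own(p,a,(-78,-55)),own(p,a,(-78,55)))
goto(-180,97,14)"
```

```text
time: 5.82
tool_pos: [0.5313, -0.2928, 0.0159]
tool_rot: [0.001, 0.732, -0.682, -0.0]
contact_force: [-2.4, -2.8, 0.2]
gripper_width: -0.002
t 5.82 tcp rail [-140.8  -94.1] z 15.9 F [-2.4 -2.8  0.2] tool x yaw -85.95
time: 6.65
tool_pos: [0.4277, -0.1075, 0.0153]
tool_rot: [-0.001, 0.732, -0.681, -0.001]
contact_force: [-0.3, -0.7, -0.8]
gripper_width: 0.001
time: 6.82
tool_pos: [0.4289, -0.1104, 0.0159]
tool_rot: [-0.0, 0.732, -0.681, 0.0]
contact_force: [0.7, -0.2, 0.7]
gripper_width: -0.001
psu rail xy [-77.5   9.1] rel 6.84 size [119.6 215.6]
[-143.69303186   98.82438108] [-145.24091611  111.73190072] knob [-148.43107385  -54.83287452] [-161.52855595   54.38459935]
t 6.87 tcp rail [-230.2   94. ] z 16.1 F [-0.7 -0.4  0.6] tool x yaw -85.94
tool shift cm [-0.29 -5.02  0.22]
```

View pics/a4.png

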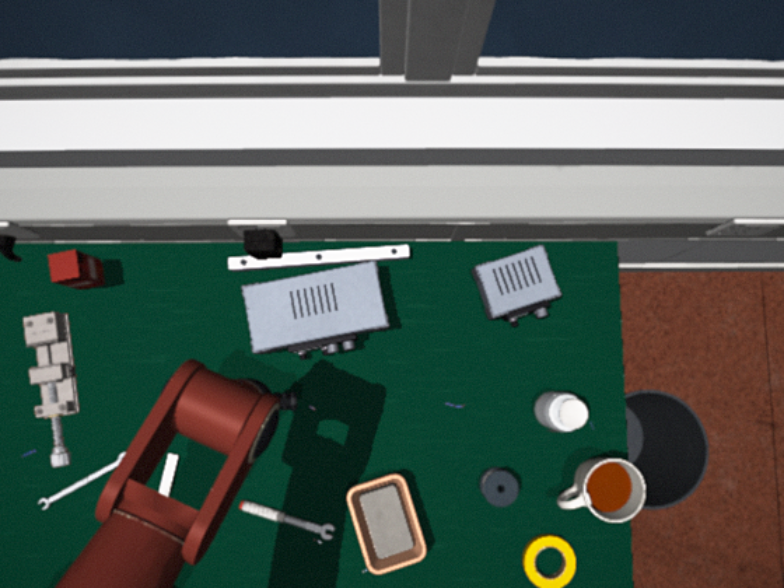

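The supply is back to about +6.8°, but the measured depth of 120 mm shows the rail got into the mask. I'll exclude the brighter rail pixels.

```bash
sed -i 's/box(f,130,256,.062,(150,185/box(f,130,226,.062,(150,170/' h.py; python3 -c "
from h import *
f=manip.grab_frame('top');p,a=psu(f);print(f['img'][186,200],f['img'][197,190:192])
for v in((-55,80),(-55,110),(-78,-55),(-78,55),(55,-110),(55,110)):print(v,own(p,a,v).round(1))
cv2.imwrite('pics/c4.png',cv2.resize(box(f,130,226,.062,(150,170,310,285))[3][160:290,150:320]*255,None,fx=4,fy=4))"
```

```text
psu rail xy [-79.8   8. ] rel 6.97 size [115.3 214.3]
[255 253 254] [[14 71 52]
 [10 68 47]]
(-55, 80) [-144.1   80.7]
(-55, 110) [-147.7  110.5]
(-78, -55) [-150.5  -56. ]
(-78, 55) [-163.9   53.1]
(55, -110) [-11.8 -94.5]
(55, 110) [-38.5 123.9]
```

View pics/c4.png

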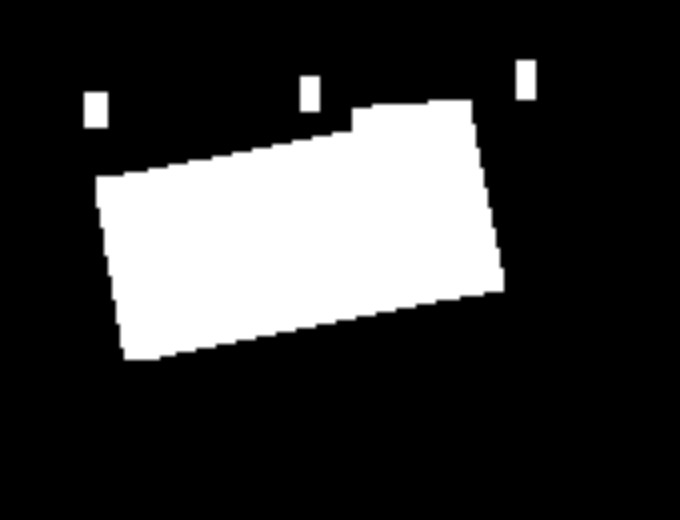

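```bash
cat >> h.py <<'E'
def near(f,cols=(0,560)):
    _,_,_,m,_=box(f,130,226,.062,(150,170,310,285))
    c=max(cv2.findContours(m,0,1)[0],key=cv2.contourArea)
    k=np.zeros_like(m);cv2.drawContours(k,[c],-1,1,-1)
    xs=np.where(k.any(0))[0]; xs=xs[(xs>=cols[0])&(xs<cols[1])]; ys=np.array([np.where(k[:,x])[0].max() for x in xs])
    P=(cast(f,np.c_[xs,ys],.062)[:,:2]*1000-RC)@M.T
    # low edge = from left-near corner to right-near corner, trim ends
    P=P[8:-10].astype(np.float32)
    vx,vy,x0,y0=cv2.fitLine(P,cv2.DIST_HUBER,0,.01,.01).ravel()
    if vy<0:vx,vy=-vx,-vy
    a=np.arctan2(-vx,vy)
    h=(cast(f,c[:,0],.062)[:,:2]*1000-RC)@M.T
    o=h@np.array([-np.sin(a),np.cos(a)]); mid=(o.max()+o.min())/2
    nx=np.array([x0,y0])@np.array([np.cos(a),np.sin(a)])
    p=(nx+52.3)*np.array([np.cos(a),np.sin(a)])+mid*np.array([-np.sin(a),np.cos(a)])
    print('near: psu',p.round(1),'rel',np.degrees(a).round(2),'width',(o.max()-o.min()).round(1),'resid',np.abs((P-[x0,y0])@np.array([np.cos(a),np.sin(a)])).mean().round(2)); return p,a
E
sed -i 's/\*1000-RC/*1000-RC/; s/cast(f,c,z)\[:,:2\]/cast(f,c,z)[:,:2]/' h.py
python3 -c "
from h import *
f=manip.grab_frame('top');p,a=near(f)
for v in((-55,80),(-55,110),(-78,-55),(-78,55),(55,-110),(55,110)):print(v,own(p,a,v).round(1))
tcp()"
```

```text
near: psu [-83.7   8.2] rel 7.04 width 215.7 resid 0.58
(-55, 80) [-148.1   80.8]
(-55, 110) [-151.7  110.6]
(-78, -55) [-154.3  -56. ]
(-78, 55) [-167.8   53.2]
(55, -110) [-15.6 -94.3]
(55, 110) [-42.6 124.1]
t 6.97 tcp rail [-230.2   93.1] z 16.2 F [ 1.5 -0.3 -0.2] tool x yaw -86.05
```

```bash
python3 -m crank '[[-0.4,-3,0,0],[0,-2.6,0,0],[0,-0.7,0,0],[0,-0.7,0,0],[0,-0.7,0,0],[0,-0.7,0,0],[0,-0.7,0,0],[0,-0.4,0,0],[0,0,0,0]]'; python3 -c "
from h import *
tcp();f=look('a5');near(f)"
```

```text
time: 7.72
tool_pos: [0.5205, -0.1001, 0.0143]
tool_rot: [0.001, 0.731, -0.682, -0.004]
contact_force: [-4.7, 2.5, 2.2]
gripper_width: -0.0
t 7.72 tcp rail [-138.4   98.9] z 14.3 F [-4.7  2.5  2.2] tool x yaw -86.07
near: psu [-45.2  -4.2] rel -15.96 width 230.0 resid 6.21
```

View pics/a5.png

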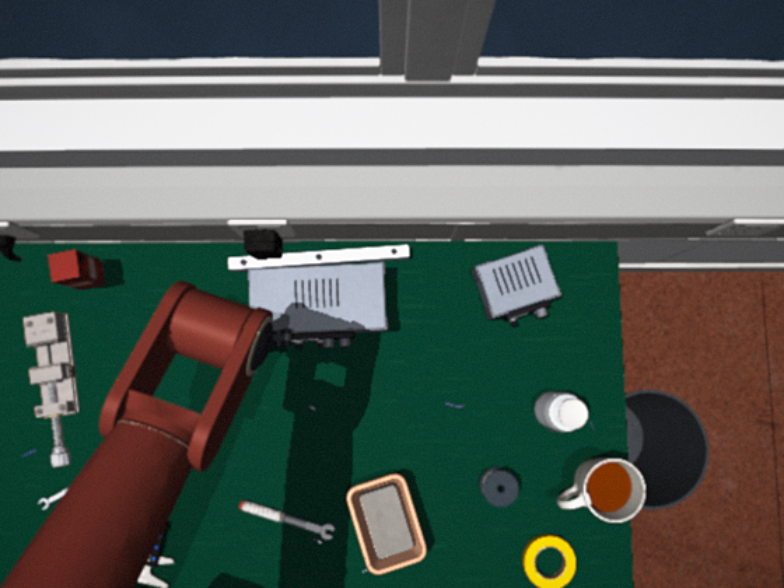

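The arm's shadow spoils this fit. By eye the supply is close to the rail at (250–387, 262–345), with its right end slightly back. I'll go round to the right and measure there.

```bash
python3 -m crank '[[0,2,0,0],[0,3.5,0,0],[0,3.5,0,0],[0,0,0,0],[3,0,0,0],[3.5,0,0,0],[3.5,0,0,0],[3.5,0,0,0],[3.5,0,0,0],[2.5,0,0,0]]'; python3 -m crank '[[0,0,0,0],[0,0,0,0]]'; python3 -c "
from h import *
f=look('a6');p,a=near(f)
for v in((-55,-80),(-55,-110),(-78,-55),(-78,55),(55,-110),(55,110)):print(v,own(p,a,v).round(1))
tcp()"
```

```text
time: 8.6
tool_pos: [0.4468, -0.3055, 0.0162]
tool_rot: [0.0, 0.73, -0.683, 0.001]
contact_force: [1.2, 0.1, 0.8]
gripper_width: -0.003
time: 8.77
tool_pos: [0.4467, -0.3034, 0.0159]
tool_rot: [-0.0, 0.73, -0.683, -0.0]
contact_force: [0.6, 0.1, 1.0]
gripper_width: 0.004
near: psu [-72.    2.8] rel -1.54 width 214.3 resid 0.53
(-55, -80) [-129.1  -75.6]
(-55, -110) [-129.9 -105.6]
(-78, -55) [-151.4  -50. ]
(-78, 55) [-148.4   59.9]
(55, -110) [ -19.9 -108.6]
(55, 110) [-14.  111.3]
t 8.82 tcp rail [-226.   -97.4] z 15.5 F [-0.4  0.1 -0.6] tool x yaw -86.11
```

View pics/a6.png

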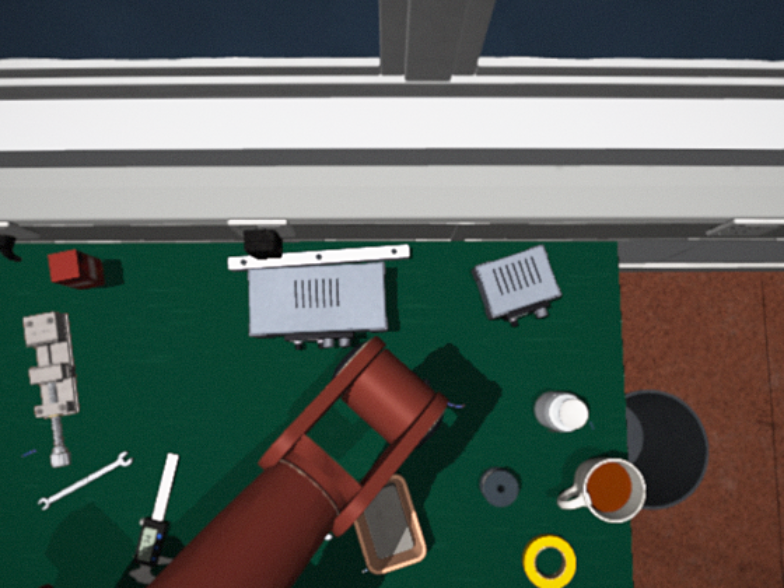

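The supply is nearly flush: x is -72, the angle is -1.5° and its right end is about 10 mm short of the rail. One gentle push on the right corner should close that.

```bash
python3 -m crank '[[0,-3,0,0],[0,-3,0,0],[0,-1.5,0,0],[0,-0.6,0,0],[0,-0.5,0,0],[0,-0.4,0,0],[0,-0.3,0,0],[0,0,0,0]]'; python3 -c "
from h import *
tcp()"
```

```text
time: 9.48
tool_pos: [0.5376, -0.2957, 0.0159]
tool_rot: [0.002, 0.732, -0.682, -0.001]
contact_force: [-6.2, -2.1, 4.3]
gripper_width: 0.001
t 9.48 tcp rail [-134.7  -97.4] z 15.9 F [-6.2 -2.1  4.3] tool x yaw -85.94
```

```bash
python3 -m crank '[[0,-0.3,0,0],[0,-0.2,0,0],[0,0,0,0]]'; python3 -c "
from h import *
tcp()"; python3 -m crank '[[0,2,0,0],[0,3.5,0,0],[0,3.5,0,0],[0,0,0,0],[-3,0,0,0],[-3.5,0,0,0],[-3.5,0,0,0],[-3.5,0,0,0],[-3.5,0,0,0],[-2.5,0,0,0]]'; python3 -m crank '[[0,0,0,0],[0,0,0,0]]'; python3 -c "
from h import *
f=look('a7');p,a=near(f)
for v in((-55,80),(-55,110),(55,-110),(55,110)):print(v,own(p,a,v).round(1))
tcp();f=manip.grab_frame('side');cv2.imwrite('pics/s7.png',f['img'][:,:,::-1])"
```

```text
time: 9.73
tool_pos: [0.5396, -0.2958, 0.0159]
tool_rot: [0.005, 0.732, -0.682, -0.004]
contact_force: [-16.3, -4.0, 9.7]
gripper_width: -0.003
t 9.73 tcp rail [-132.8  -97.6] z 15.9 F [-16.3  -4.    9.7] tool x yaw -85.92
time: 10.57
tool_pos: [0.4397, -0.1035, 0.0152]
tool_rot: [0.0, 0.732, -0.682, -0.001]
contact_force: [-0.7, 0.3, 0.6]
gripper_width: 0.001
time: 10.73
tool_pos: [0.4406, -0.1049, 0.0155]
tool_rot: [0.0, 0.732, -0.681, -0.0]
contact_force: [-0.2, -0.0, -0.5]
gripper_width: -0.002
near: psu [-67.9   8.5] rel 2.2 width 224.8 resid 0.57
(-55, 80) [-125.9   86.4]
(-55, 110) [-127.1  116.3]
(55, -110) [ -8.7 -99.3]
(55, 110) [-17.2 120.6]
t 10.78 tcp rail [-218.    98.5] z 15.8 F [0.1 0.2 0.5] tool x yaw -85.91
```

View pics/a7.png

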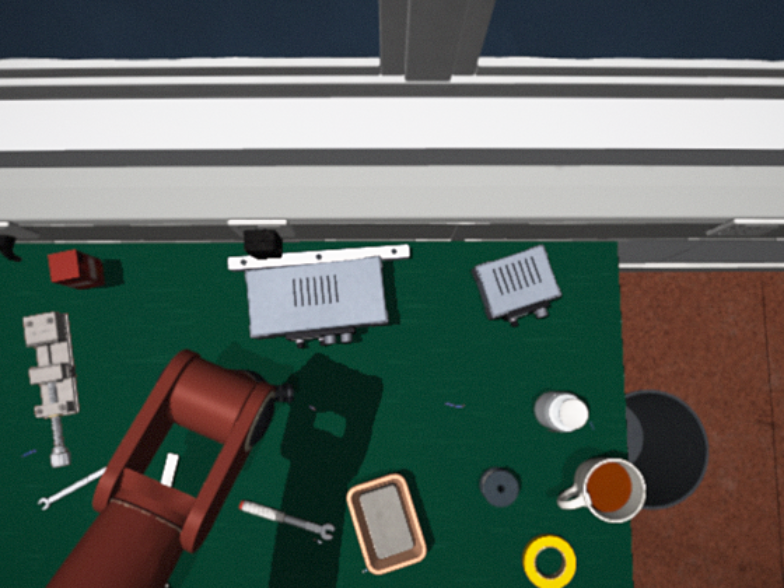

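View pics/s7.png

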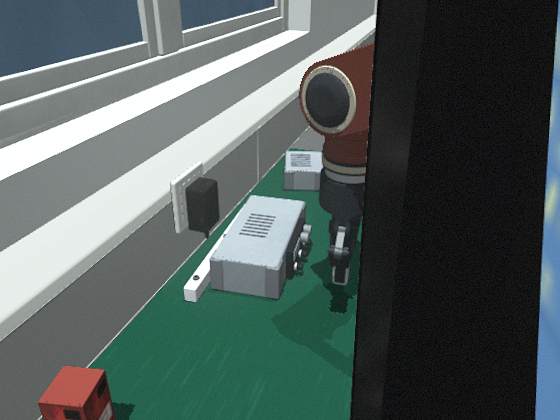

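The right end touches the rail, confirmed by a 16 N contact force, and the left end is about 6 mm off. The side view agrees, showing a thin gap at about (212, 265). A last small push goes on the left corner.

```bash
python3 -m crank '[[0,-3,0,0],[0,-3,0,0],[0,-1.2,0,0],[0,-0.5,0,0],[0,-0.4,0,0],[0,-0.3,0,0],[0,-0.2,0,0],[0,0,0,0]]'; python3 -c "
from h import *
tcp()"; python3 -m crank '[[0,2,0,0],[0,3.5,0,0],[0,3.5,0,0],[0,0,0,0],[0,0,0,0]]';python3 -c "
from h import *
f=look('a8');p,a=near(f)
for v in((-55,80),(55,-110),(55,110)):print(v,own(p,a,v).round(1))
r=box(f,110,256,.05,(330,170,410,235)); print(r[0])
tcp();f=manip.grab_frame('side');cv2.imwrite('pics/s8.png',f['img'][:,:,::-1])"
```

```text
time: 11.5
tool_pos: [0.5236, -0.1006, 0.0152]
tool_rot: [0.002, 0.731, -0.682, -0.004]
contact_force: [-10.3, 1.4, 7.6]
gripper_width: 0.002
t 11.5 tcp rail [-135.3   98.2] z 15.2 F [-10.3   1.4   7.6] tool x yaw -86.05
time: 11.92
tool_pos: [0.435, -0.107, 0.0148]
tool_rot: [0.0, 0.73, -0.683, -0.001]
contact_force: [0.6, -0.1, 0.6]
gripper_width: 0.004
near: psu [-65.7   9.8] rel 0.49 width 225.5 resid 0.58
(-55, 80) [-121.4   89.3]
(55, -110) [ -9.8 -99.8]
(55, 110) [-11.7 120.2]
[ 626.27868652 -514.10571289]
t 11.97 tcp rail [-222.2   97.3] z 15.8 F [1.  0.7 0. ] tool x yaw -86.11
```

View pics/a8.png

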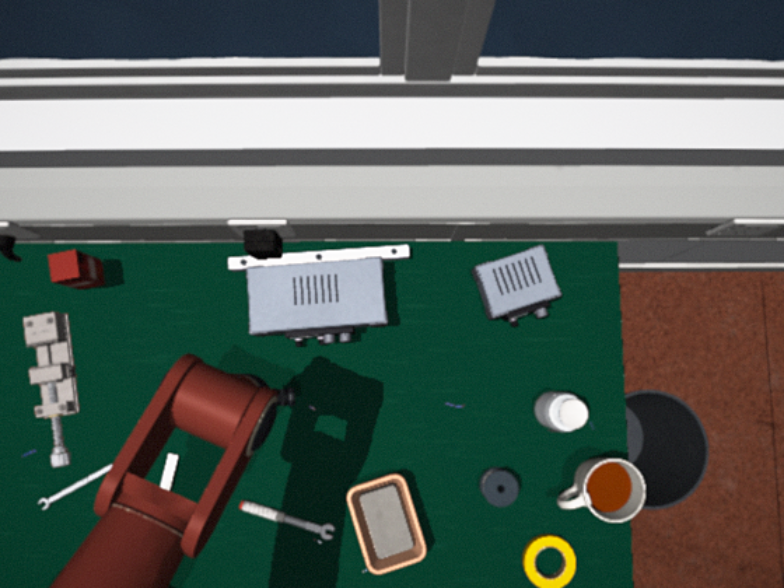

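View pics/s8.png

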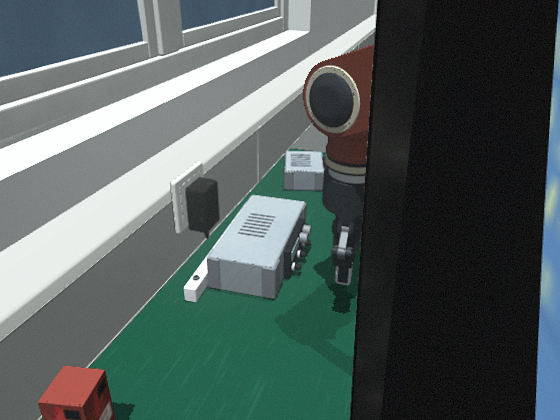

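Both views show the supply flush against the rail, at (248–387, 257–335) in the top view. The angle is 0.5°, x is -66 mm, and the meter hasn't moved. I'm handing the job in.

```bash
python3 -c "
from plant import manip
print(manip.job_done())"
```

```text
the job is handed in; nothing more can be done
None
```

The power supply now stands flush against the stop rail, and I handed the job in at about 12 s. I moved it with five pushes (left, right, left, right, left) on its near corner mouldings, using the closed fingers.

**Final position:** in the rail's frame the supply is at x ≈ -66 mm (flush is -65), y ≈ +10 mm and 0.5° out of square. The side view also shows it flat against the rail. The largest swing I measured was about 10°.

**Panel and meter:** I kept the fingers at least about 25 mm to the side of the panel while pushing, and about 50 mm or more behind the knobs when moving between corners. The highest force in any reading was about 19 N, with the supply pressed against the rail. The meter measured within 0.4 mm of where it started.

**Checks that disagreed:**
- **Mid-push views:** two of the top-view fits were spoiled by the arm or its shadow, so I ignored them and measured again with the arm clear.
- **Near the rail:** the full-outline fit also picked up the rail there, so I used the supply's near edge instead.
- **Last two width readings:** the supply measured about 225 mm wide instead of about 215 mm, probably because the rail got into the outline. The sideways value could be off by about 5 mm, well inside the 45 mm allowed.

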